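Shut the cash drawer and hold the display mount over its screw holes

TASK

We are fitting the customer display on the cheese stall's cash drawer unit. First push the open cash drawer fully home, then pick up the blue display mount by its post and hold it level, hovering about one to two centimetres above the metal pad on the unit without touching it, so that a threaded hole shows through each of its four holes (either way round will do). Finish while holding it there, quite still, so that I can start the screws, with the drawer still fully home; leave the cheese, the jar and the wooden sign where they are.

Things in the scene. Friction and masses are not known exactly. Their poses are not given: they have to be found in the camera images.
- till: grey cash drawer unit, fixed to the counter, housing 300 long (x) x 260 wide (y) x 90 high. Origin: centre of the housing's underside, on the counter. Its x axis points from the drawer's front into the unit (the direction in which the drawer is pushed shut), y to the left, z up. Its black drawer comes out towards -x.
- drawer (a joint): how far the drawer is out, in m: 0 is fully home on its end stop, it grows as the drawer comes out (starts 0.04 to 0.09). It slides along the unit's x axis, resists with about 2.5 N of friction (plus a little with speed), has no spring, and stays where it is left; at home it meets a hard stop.
- drawer_front (a point): middle of the outer face of the drawer's black front panel, 60 mm above the counter; moves with the drawer. The panel is flat, upright, square to the unit's x axis, 256 wide, from 4 to 86 mm above the counter, no handle (a flat lock, 85 mm left of the middle, is no obstacle). Fully home, this point is 150 mm in front (-x) of the unit's origin
- till_pad (a point): centre of the top face of the bright metal mounting pad on the housing, 96 mm above the counter, 70 mm from the unit's origin towards the drawer's front. The pad is 120 (along the unit's x) x 90 x 6 high, axes as the unit's. It has four threaded holes of 6 mm diameter, each in a black rim 10 mm across, at x = +-44, y = +-29 mm from this point.
- mount: loose blue display mount, about 0.35 kg: flat flange 120 (x) x 90 (y) x 5 thick, with a solid 28 x 28 mm square post in the middle, sides parallel to the flange, up to 90 mm above the underside. Origin: centre of the underside, z up the post. Four 16 mm through holes at x = +-44, y = +-29 mm. Starts flat on the counter, post up, left or right of the unit
- mount_hole0 (a point): centre of the mount's 16 mm hole number 0 on the underside, at (-44, -29) mm in the mount's frame
- mount_hole1 (a point): centre of the mount's 16 mm hole number 1 on the underside, at (44, -29) mm in the mount's frame
- mount_hole2 (a point): centre of the mount's 16 mm hole number 2 on the underside, at (44, 29) mm in the mount's frame
- mount_hole3 (a point): centre of the mount's 16 mm hole number 3 on the underside, at (-44, 29) mm in the mount's frame
- till_hole0 (a point): mouth of the pad's 6 mm threaded hole number 0, at (-44, -29) mm from the pad's centre along the unit's axes
- till_hole1 (a point): mouth of the pad's 6 mm threaded hole number 1, at (44, -29) mm from the pad's centre along the unit's axes
- till_hole2 (a point): mouth of the pad's 6 mm threaded hole number 2, at (44, 29) mm from the pad's centre along the unit's axes
- till_hole3 (a point): mouth of the pad's 6 mm threaded hole number 3, at (-44, 29) mm from the pad's centre along the unit's axes
- cheese: bystander: small brown cheese wheel, 120 diameter, 70 high, 0.8 kg, loose on the counter on the side away from the mount; origin at the centre of its underside
- jar: bystander: amber jar with yellow lid, 66 diameter, 100 high, loose on the counter beside the unit; origin at the centre of its underside
- sign: bystander: round slice of log with bark, 90 diameter, 17 thick, loose, lying on the counter beside the unit; origin at the centre of its underside
Not all that is in view belongs to the job. There is more than one size of the mount; the job needs the smaller.

How it is judged (in metres and radians):
On the way, in this order (a step that is already met when the one before it is completed fails the run):
1. the drawer is pushed fully home (within 4 mm) with the mount not yet lifted (value of joint drawer below 0.004 m and height (world z) of mount below 0.02 m), for 0.2 s.
2. the mount is lifted off the counter in the fingers (height (world z) of mount above 0.04 m and contact force between the fingers and mount above 1 N), for 0.2 s.
At the end, for the whole second after the job is handed in: Drawer within 4 mm of home; mount held still in the fingers, level within 4 degrees, underside 4 to 35 mm above the pad, not touching the unit, each hole within 5 mm horizontally of a threaded hole (either way round); cheese, jar and sign within 30 mm of their starts (value of joint drawer below 0.004 m and ((horizontal distance between mount_hole0 and till_hole0 below 0.005 m and horizontal distance between mount_hole1 and till_hole1 below 0.005 m and horizontal distance between mount_hole2 and till_hole2 below 0.005 m and horizontal distance between mount_hole3 and till_hole3 below 0.005 m) or (horizontal distance between mount_hole0 and till_hole2 below 0.005 m and horizontal distance between mount_hole1 and till_hole3 below 0.005 m and horizontal distance between mount_hole2 and till_hole0 below 0.005 m and horizontal distance between mount_hole3 and till_hole1 below 0.005 m)) and z of mount in the frame of till_pad between 0.004 and 0.035 m and angle between mount's own z axis and vertical below 0.07 rad and contact force between the fingers and mount above 1 N and contact force between mount and till below 0.1 N and linear speed of mount below 0.02 m/s and angular speed of mount below 0.15 rad/s and distance of each of cheese, jar, sign from where it was at the start of the episode below 0.03 m); the arm keeps its last pose, push and grip.
It fails at once if the cheese is moved by more than 30 mm or tipped (distance of cheese from where it was at the start of the episode above 0.03 m or angle between cheese's own z axis and vertical above 0.4 rad).
It fails at once if the jar is moved by more than 30 mm or tipped (distance of jar from where it was at the start of the episode above 0.03 m or angle between jar's own z axis and vertical above 0.4 rad).
It fails at once if the sign is moved by more than 30 mm or tipped (distance of sign from where it was at the start of the episode above 0.03 m or angle between sign's own z axis and vertical above 0.4 rad).
It also fails if it takes over 58 s, if anything falls off the work surface, if the arm or the gripper's body presses on something with over 40 N, if the wrist force passes 120 N, or if a joint passes its speed limit or range.

ROBOT

A 6-joint arm with a two-finger parallel gripper is mounted at the origin on the work surface. World frame = base frame: x ahead of the robot, y to its left, z up, the work surface at z = 0. Lengths are in mm, angles in rad, forces in N, time in s.
With the tool pointing down it reaches from about 350 to 875 mm from the base axis. Payload 4.2 kg.
Tool frame: the origin (TCP) lies at the very end of the fingers, on their centre line; the grasp point (between the pads) lies 19 mm behind it; z points along the fingers, y is the line along which they close (so a half turn about z gives the same grasp; the last joint's range is limited). The gripper opens to 85 mm and grips with 20 to 120 N. Pads are 22 mm wide; open, the fingers measure 114 mm over their backs; the gripper's body (76 mm by 85 mm) begins 54 mm behind the grasp point. The pads swing forward as they close: fully open they stand 13 mm farther back than shut.
Start: joints at [-0.936, 0.385, 0.008, 0, -1.194, -0.259], TCP at [229.399, -581.356, 231.312] pointing down, gripper open.
Joint ranges: [-3.14, 3.14], [-1.21, 2.06], [-1.07, 1.41], [-3.16, 2.05], [-2.99, -0.16], [-3.1, 3.1]. Speed limits (rad/s): [2.79, 2.79, 3.14, 3.14, 3.14, 3.14].

INTERFACE

Orientations are given as a unit quaternion [x, y, z, w].
In Python, from bench import read_state, get_image, camera_model, job_done gives the robot as it stands.
- The arm moves only by the shell command python3 -m handwheel 'ROWS'. ROWS is JSON, a list of rows, each a list of 7 numbers: the shift along the tool's x, y, z in m, then the turn, a rotation vector about the tool's x, y, z in rad, then the gripper's target within -1 to 1 (fully open at 1, half-way at 0, shut at -1). In form: [[dx, dy, dz, wx, wy, wz, jaw], ...]. A call has 1 to 10 rows; each row is the pose to reach, as a shift and turn from the pose commanded when the call began, along the tool's axes at that moment; what a row does not reach only later rows make up. A row lasts 1/8 s, in which the tool goes at most 62.5 mm and 10.7 degrees, less where a joint would pass 70% of its speed; a pose out of reach is approached as far as the arm can. A call with a gripper value outside its range is refused whole. The fingers move at their own pace and stop on an object; the grip force is fixed at half the most. Time passes only in rows, so rows that repeat a pose let the fingers close. It gives the time, the measured TCP pose, the force, the opening and the grip force at its end, in the units of the state.
- read_state(): the state, without advancing time (a new reading comes with each control period).
- get_image(name): name is "scene" or "top"; returns (picture, depth): 400x640x3 uint8, blue, green, red; 400x640 float32, mm along the optical axis (not along the pixel's ray), 0 where there is no reading.
- camera_model(name): a dict with "K" (3x3 intrinsics, pixels), "dist" ([k1, k2, p1, p2, k3] as OpenCV has them; the pictures are not rectified), "rvec" (rotation vector, rad) and "tvec" (3), from world to camera coordinates, as OpenCV has them. Camera axes: x right, y down, z forward; pixel columns grow to the right and rows downward; lengths in mm; the calibration is good to about 2 mm. A picture is of the moment at which its call begins. camera_model takes no time and is no camera call.
- job_done(): hands the job in; it is judged then, once.
The state is a dict: "clock": time; "joints": joint angles; "joint_vel": joint speeds; "joint_efforts": joint torques, N m; "position": TCP position; "ee_rot": TCP orientation; "contact_force": force on the tool from outside, world axes, zero at the start; "wrist_torque": the same for the moment, N m; "gripper_width": finger opening in mm; "grasp_force": force on a finger pad.
Only numpy, scipy, OpenCV 4.12 (cv2) and the standard library are available. Lean on these libraries where they do the work, as an engineer would, in place of code of your own. Each camera call takes 0.05 s, during which the arm holds its last target. There are 200 camera calls.

## Working session

There is one attempt and no reset: what is moved stays moved. The work goes in short steps, Python scripts to look and compute and a shell command to move; the robot and the scene stay as the last step left them, time stands still between calls to the robot, and variables do not carry over. Pictures are saved under pics/ and viewed, at most 10 in all, crops included, and the job is handed in when it is done.

```bash
mkdir -p pics; cat > h.py <<'E'
import numpy as np, cv2
from bench import *
from scipy.spatial.transform import Rotation as R
def cam(n):
    m=camera_model(n); return np.array(m["K"]),np.array(m["dist"]),R.from_rotvec(np.ravel(m["rvec"])).as_matrix(),np.ravel(m["tvec"])
def onplane(n,uv,z):
    K,d,Rm,t=cam(n); p=cv2.undistortPoints(np.array(uv,float).reshape(-1,1,2),K,d).reshape(-1,2)
    r=np.c_[p,np.ones(len(p))]@Rm; c=-Rm.T@t
    return c+r*((z-c[2])/r[:,2])[:,None]
def world(n,depth):
    K,d,Rm,t=cam(n); h,w=depth.shape
    g=np.stack(np.meshgrid(np.arange(w),np.arange(h)),-1).reshape(-1,1,2).astype(float)
    p=cv2.undistortPoints(g,K,d).reshape(-1,2); P=np.c_[p,np.ones(len(p))]*depth.reshape(-1,1)
    return ((P-t)@Rm).reshape(h,w,3)
def proj(n,P):
    m=camera_model(n); return cv2.projectPoints(np.array(P,float).reshape(-1,1,3),np.ravel(m["rvec"]),np.ravel(m["tvec"]),np.array(m["K"]),np.array(m["dist"]))[0].reshape(-1,2)
E
python3 - <<'E'
from h import *
for n in("top","scene"):
    im,d=get_image(n); cv2.imwrite(f"pics/{n}0.png",im); np.savez(f"{n}0.npz",im=im,d=d)
    K,_,Rm,t=cam(n); print(n,-Rm.T@t,K[0,0])
E
```

```text
top [ 192.16349781    2.08221761 1579.23106432] 517.4423737683779
scene [1126.1814908   -80.23012797  997.08464398] 440.7479382848851
```

View pics/top0.png

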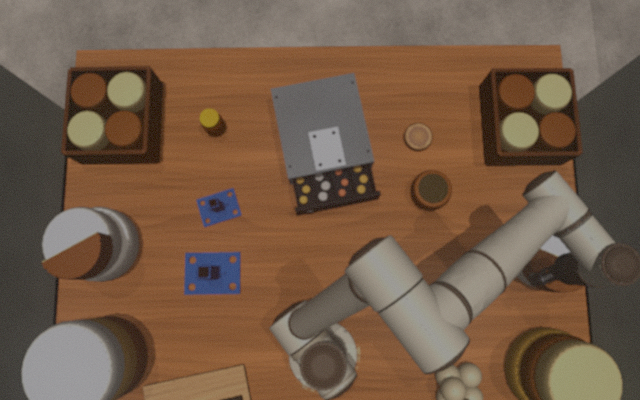

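View pics/scene0.png

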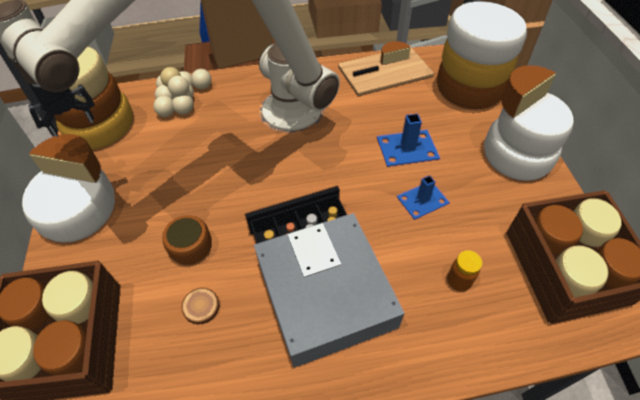

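The two candidates for the mount, in the top picture, are a blue mount at (218,207), about 38 px or 116 mm long, and another at (213,273), about 56 px or 170 mm. The first fits the 120 mm flange. The unit is at (322,125), with its drawer open towards the robot. The jar is at (210,120), the sign at (418,137) and the cheese at (432,190). I'll confirm with an enlarged crop.

```bash
python3 - <<'E'
from h import *
im=np.load("top0.npz")["im"]
a=cv2.resize(im[180:235,190:250],None,fx=6.6,fy=6.6,interpolation=cv2.INTER_CUBIC)[:360]
b=cv2.resize(im[120:220,285:385],None,fx=3.6,fy=3.6,interpolation=cv2.INTER_CUBIC)
cv2.imwrite("pics/crop1.png",np.hstack([a,b]))
E
```

```text
(no output)
```

View pics/crop1.png

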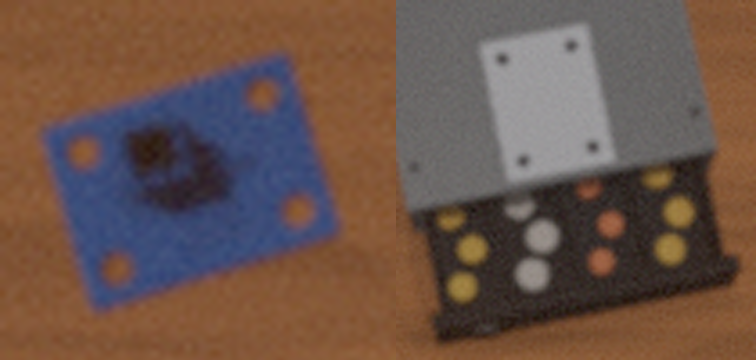

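The crop shows the small blue mount with its holes at crop (84,152), (262,94), (298,212) and (118,269). The pad's holes are at (503,59), (571,46), (592,147) and (523,161). The drawer front's top outer edge runs from about (440,322) to (738,258).

```bash
python3 - <<'E'
from h import *
z=np.load("top0.npz"); d=z["d"]; W=world("top",d)
m=(np.array([(84,152),(262,94),(298,212),(118,269)])+.5)/6.6-.5+[190,180]
p=(np.array([(503,59),(571,46),(592,147),(523,161)])-[396,0]+.5)/3.6-.5+[285,120]
for nm,q,h in(("mount",m,5),("pad",p,96)):
    P=onplane("top",q,h); print(nm,P[:,:2].round(1).tolist(),"c",P.mean(0).round(1),"sides",[round(float(np.linalg.norm(P[i]-P[(i+1)%4])),1) for i in range(4)])
    if nm=="mount": e=P[1]-P[0]+P[2]-P[3]
    else: e=P[0]-P[3]+P[1]-P[2]
    print("long-axis deg",np.degrees(np.arctan2(e[1],e[0])).round(2))
    if nm=="pad": C=P.mean(0); a=np.arctan2(e[1],e[0])
u=np.array([np.cos(a),np.sin(a)]);v=np.array([-u[1],u[0]])
# unit frame
O=C[:2]+70*u; X=(W[...,:2]-O)
lx=X@u; ly=X@v; wz=W[...,2]; ok=(d>0)
s=ok&(abs(ly)<120)&(wz>70)&(wz<95)&(lx<-160)&(lx>-280)
print("origin",O.round(1),"front panel top lx pct",np.percentile(lx[s],[1,10,50,90,99]).round(1),s.sum())
s=ok&(abs(ly)<120)&(wz>90-15)&(abs(lx)<140);print("till top z",np.median(wz[s]),"pad z",np.median(wz[ok&(abs(lx+70)<30)&(abs(ly)<20)]))
for hh in(ly[ok&(abs(lx)<100)&(wz>70)&(abs(ly)<200)],):print("ly range",np.percentile(hh,[.5,99.5]))
# post top
mc=onplane("top",m,5).mean(0)[:2]
s=ok&(np.linalg.norm(W[...,:2]-mc,axis=2)<45)&(wz>80); print("post top",W[s].mean(0).round(1) if s.any() else 0,s.sum())
for nm,px in(("jar",(209,118)),("sign",(418,136)),("cheese",(432,188))):print(nm,W[px[1],px[0]].round())
S=np.load("scene0.npz")
q=R.from_quat(read_state()["ee_rot"]).as_matrix(); print(q.round(3),read_state()["position"])
E
```

```text
mount [[457.2, 366.0], [483.7, 283.0], [427.6, 265.2], [401.8, 348.6]] c [442.6 315.7   5. ] sides [87.1, 58.9, 87.3, 58.0]
long-axis deg -72.56
pad [[638.4, 16.8], [648.9, -39.5], [562.7, -55.3], [551.6, 1.4]] c [600.4 -19.2  96. ] sides [57.3, 87.6, 57.7, 88.1]
long-axis deg 10.23
origin [669.3  -6.7] front panel top lx pct [-239.  -237.7 -230.9 -224.  -173.2] 499
till top z 91.93901749686802 pad z 97.7093095278924
ly range [-128.97353301  128.71572922]
post top [440.7 314.   91. ] 98
jar [697. 331. 100.]
sign [ 658. -307.   19.]
cheese [ 481. -331.   73.]
[[-0.93  -0.367 -0.001]
 [-0.367  0.93   0.002]
 [ 0.     0.002 -1.   ]] [ 229.19453801 -580.90825606  230.34139699]
```

```bash
cat >> h.py <<'E'
def go(xyz,head):  # head = heading of tool -x, deg; tool straight down
    s=read_state(); Q=R.from_quat(s["ee_rot"]); h=np.radians(head)
    x=-np.array([np.cos(h),np.sin(h),0]); z=np.array([0,0,-1.]); T=R.from_matrix(np.c_[x,np.cross(z,x),z])
    print("shift m",(Q.inv().apply(np.array(xyz)-s["position"])/1000).round(4),"turn",(Q.inv()*T).as_rotvec().round(4),"pos",np.round(s["position"],1),"j",np.round(s["joints"],2),"F",np.round(s["contact_force"],1),"t",s["clock"])
E
python3 -c "
from h import *
go([374,-60,200],10.2)"
```

```text
shift m [-0.3258  0.4314  0.0311] turn [ 0.0019 -0.0003  0.1976] pos [ 229.2 -580.9  230.3] j [-0.94  0.39  0.01 -0.   -1.19 -0.26] F [-1.2  0.3  0.9] t 0.1
```

```bash
python3 -m handwheel '[[-0.326,0.431,0.031,0.002,0,0.198,-1],[-0.326,0.431,0.031,0.002,0,0.198,-1],[-0.326,0.431,0.031,0.002,0,0.198,-1],[-0.326,0.431,0.031,0.002,0,0.198,-1],[-0.326,0.431,0.031,0.002,0,0.198,-1],[-0.326,0.431,0.031,0.002,0,0.198,-1],[-0.326,0.431,0.031,0.002,0,0.198,-1],[-0.326,0.431,0.031,0.002,0,0.198,-1],[-0.326,0.431,0.031,0.002,0,0.198,-1],[-0.326,0.431,0.031,0.002,0,0.198,-1]]'; python3 -c "
from h import *
go([374,-60,50],10.2)"
```

```text
clock: 1.35
position: [374.8, -58.7, 200.2]
ee_rot: [-0.091, 0.996, -0.001, 0.0]
contact_force: [0.5, -0.2, 0.6]
gripper_width: -0.1
grasp_force: 0.0
shift m [ 0.001  -0.0009  0.1502] turn [-0.0018 -0.      0.0049] pos [374.8 -58.7 200.2] j [ 0.28 -0.02 -0.59  0.   -1.   -1.67] F [ 0.5 -0.2  0.6] t 1.35
```

```bash
python3 -m handwheel '[[0,0,0.06,0,0,0,-1],[0,0,0.12,0,0,0,-1],[0,0,0.15,0,0,0,-1],[0,0,0.15,0,0,0,-1],[-0.02,0,0.15,0,0,0,-1],[-0.035,0,0.15,0,0,0,-1],[-0.045,0,0.15,0,0,0,-1],[-0.055,0,0.15,0,0,0,-1],[-0.065,0,0.15,0,0,0,-1],[-0.065,0,0.15,0,0,0,-1]]'; python3 -c "
from h import *
go([511,-35,50],10.2)"
```

```text
clock: 2.6
position: [439.5, -49.4, 50.3]
ee_rot: [-0.089, 0.996, -0.001, 0.001]
contact_force: [-0.7, 0.7, 0.5]
gripper_width: -0.2
grasp_force: 0.0
shift m [-0.0729  0.0015  0.0004] turn [-0.002   0.0016 -0.    ] pos [439.5 -49.4  50.3] j [ 0.26  0.32 -0.66  0.   -0.59 -1.66] F [-0.7  0.7  0.5] t 2.6
```

```bash
python3 -m handwheel '[[-0.012,0,0,0,0,0,-1],[-0.024,0,0,0,0,0,-1],[-0.036,0,0,0,0,0,-1],[-0.046,0,0,0,0,0,-1],[-0.054,0,0,0,0,0,-1],[-0.060,0,0,0,0,0,-1]]'; python3 -m handwheel '[[-0.003,0,0,0,0,0,-1],[-0.005,0,0,0,0,0,-1]]';python3 -m handwheel '[[-0.002,0,0,0,0,0,-1],[-0.004,0,0,0,0,0,-1]]'; python3 - <<'E'
from h import *
go([511,-35,50],10.2)
im,d=get_image("top"); W=world("top",d)
u=np.array([np.cos(np.radians(10.23)),np.sin(np.radians(10.23))]);v=np.array([-u[1],u[0]])
X=W[...,:2]-[669.3,-6.7]; lx=X@u; ly=X@v
for lo,hi in((-120,-50),(50,120)):
    s=(d>0)&(ly>lo)&(ly<hi)&(W[...,2]>60)&(W[...,2]<110)&(lx<-100)&(lx>-280); print(np.percentile(lx[s],[0,1,5]).round(1))
E
```

```text
clock: 3.35
position: [498.0, -38.9, 50.2]
ee_rot: [-0.089, 0.996, -0.001, 0.0]
contact_force: [-4.0, 2.2, -0.5]
gripper_width: 0.1
grasp_force: 1.4
clock: 3.6
position: [502.5, -38.1, 50.3]
ee_rot: [-0.089, 0.996, -0.001, 0.0]
contact_force: [-2.2, 1.8, -1.0]
gripper_width: -0.2
grasp_force: 1.3
clock: 3.85
position: [506.3, -37.4, 50.3]
ee_rot: [-0.089, 0.996, -0.001, 0.0]
contact_force: [-3.0, 0.7, -1.0]
gripper_width: -0.2
grasp_force: 1.3
shift m [-0.005   0.0015  0.0003] turn [-0.002  -0.0001 -0.0003] pos [506.3 -37.4  50.3] j [ 0.25  0.4  -0.5   0.   -0.66 -1.64] F [-3.   0.7 -1. ] t 3.85
[-157.9 -156.6 -155.7]
[-159.  -158.9 -158.8]
```

```bash
python3 -m handwheel '[[-0.002,0,0,0,0,0,-1],[-0.004,0,0,0,0,0,-1]]';python3 -m handwheel '[[-0.002,0,0,0,0,0,-1],[-0.002,0,0,0,0,0,-1]]';python3 -m handwheel '[[-0.002,0,0,0,0,0,-1],[-0.002,0,0,0,0,0,-1]]'
```

```text
clock: 4.15
position: [510.5, -36.7, 50.4]
ee_rot: [-0.089, 0.996, -0.001, 0.0]
contact_force: [-2.3, 0.8, -0.6]
gripper_width: 0.6
grasp_force: 1.3
clock: 4.4
position: [511.1, -36.6, 50.4]
ee_rot: [-0.089, 0.996, -0.001, -0.001]
contact_force: [-6.6, 0.3, 2.4]
gripper_width: -0.1
grasp_force: 2.8
clock: 4.65
position: [511.1, -36.6, 50.4]
ee_rot: [-0.088, 0.996, -0.001, -0.003]
contact_force: [-9.1, 1.3, 7.7]
gripper_width: -0.1
grasp_force: 5.0
```

The drawer is on its stop: motion ended and the force is rising. I'll hold, then back off and rise.

```bash
python3 -m handwheel '[[-0.001,0,0,0,0,0,-1],[-0.001,0,0,0,0,0,-1],[0.02,0,0,0,0,0,-1],[0.04,0,0,0,0,0,-1],[0.04,0,-0.06,0,0,0,0],[0.04,0,-0.12,0,0,0,1],[0.04,0,-0.15,0,0,0,1],[0.04,0,-0.15,0,0,0,1]]'; python3 - <<'E'
from h import *
im,d=get_image("top"); W=world("top",d)
u=np.array([np.cos(np.radians(10.23)),np.sin(np.radians(10.23))]);v=np.array([-u[1],u[0]])
X=W[...,:2]-[669.3,-6.7]; lx=X@u; ly=X@v
for lo,hi in((-120,-50),(50,120)):
    s=(d>0)&(ly>lo)&(ly<hi)&(W[...,2]>60)&(W[...,2]<110)&(lx<-100)&(lx>-280); print(np.percentile(lx[s],[0,1,5]).round(1))
go([442,315,160],17.44)
E
```

```text
clock: 5.65
position: [478.2, -42.4, 204.3]
ee_rot: [-0.089, 0.996, -0.001, 0.006]
contact_force: [-0.1, 0.3, -1.3]
gripper_width: 71.9
grasp_force: 0.0
[-152.3 -151.5 -150.5]Traceback (most recent call last):
  File "<stdin>", line 6, in <module>
    return _quantile_unchecked(
        a, q, axis, out, overwrite_input, method, keepdims, weights)
    return _ureduce(a,
                    func=_quantile_ureduce_func,
    ...<5 lines>...
                    overwrite_input=overwrite_input,
                    method=method)
    r = func(a, **kwargs)
    result = _quantile(arr,
                       quantiles=q,
    ...<2 lines>...
                       out=out,
                       weights=wgt)
    slices_having_nans = np.isnan(arr[-1, ...])
                                  ~~~^^^^^^^^^
IndexError: index -1 is out of bounds for axis 0 with size 0
```

The drawer front now measures about 151 mm in front of the origin, which is home. On to the mount.

```bash
python3 -c "
from h import *
go([442,315,180],17.44)"
```

```text
shift m [-0.029   0.358   0.0216] turn [-0.0023  0.0064 -0.1266] pos [476.6 -42.5 202.1] j [ 0.25  0.16 -0.39  0.   -1.02 -1.65] F [-0.2 -0.  -0.9] t 5.7
```

```bash
python3 -m handwheel '[[-0.029,0.358,0.022,0,0.003,-0.127,1],[-0.029,0.358,0.022,0,0.003,-0.127,1],[-0.029,0.358,0.022,0,0.003,-0.127,1],[-0.029,0.358,0.022,0,0.003,-0.127,1],[-0.029,0.358,0.022,0,0.003,-0.127,1],[-0.029,0.358,0.022,0,0.003,-0.127,1],[-0.029,0.358,0.022,0,0.003,-0.127,1],[-0.029,0.358,0.022,0,0.003,-0.127,1],[-0.029,0.358,0.022,0,0.003,-0.127,1]]'; python3 - <<'E'
from h import *
go([442,315,45],17.44)
im,d=get_image("scene"); u,v=proj("scene",[442,315,80])[0].astype(int); print(u,v)
c=im[max(v-70,0):v+50,u-70:u+70]; cv2.imwrite("pics/near.png",cv2.resize(c,None,fx=4.5,fy=4.5,interpolation=cv2.INTER_CUBIC))
E
```

```text
clock: 6.82
position: [440.2, 313.6, 177.2]
ee_rot: [-0.151, 0.989, -0.001, -0.002]
contact_force: [0.0, -1.0, -0.2]
gripper_width: 85.5
grasp_force: 0.0
shift m [-0.0026  0.0011  0.1322] turn [-0.0022 -0.0036 -0.0009] pos [440.2 313.6 177.2] j [ 0.92  0.29 -0.28 -0.   -1.01 -2.19] F [ 0.  -1.  -0.2] t 6.825
427 181
```

View pics/near.png

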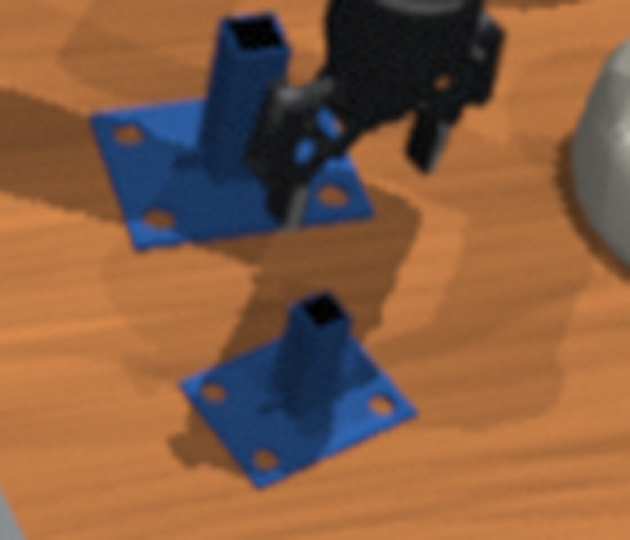

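The open fingers are above the small mount's post (post top at crop (325,310)). The larger mount at (230,150) is well clear. I'll descend and grip.

```bash
python3 -m handwheel '[[-0.002,0.001,0.05,0,-0.002,0,1],[-0.002,0.001,0.1,0,-0.002,0,1],[-0.002,0.001,0.132,0,-0.002,0,1],[-0.002,0.001,0.132,0,-0.002,0,1]]'; python3 -m handwheel '[[0,0,0,0,0,0,-1],[0,0,0,0,0,0,-1],[0,0,0,0,0,0,-1],[0,0,0,0,0,0,-1],[0,0,0,0,0,0,-1],[0,0,0,0,0,0,-1],[0,0,0,0,0,0,-1],[0,0,0,0,0,0,-1]]'
```

```text
clock: 7.38
position: [440.6, 313.7, 43.7]
ee_rot: [-0.151, 0.989, -0.003, -0.002]
contact_force: [0.2, -0.2, 1.0]
gripper_width: 85.4
grasp_force: 0.0
clock: 8.38
position: [441.9, 316.1, 47.1]
ee_rot: [-0.152, 0.988, -0.001, 0.0]
contact_force: [-0.1, -1.2, 5.0]
gripper_width: 27.6
grasp_force: 60.4
```

```bash
python3 -m handwheel '[[0,0,-0.02,0,0,0,-1],[0,0,-0.06,0,0,0,-1],[0,0,-0.1,0,0,0,-1],[0,0,-0.14,0,0,0,-1],[0,0,-0.17,0,0,0,-1],[0,0,-0.18,0,0,0,-1],[0,0,-0.18,0,0,0,-1]]'; python3 -c "
from h import *
go([600,-19,225],100.2)"
```

```text
clock: 9.25
position: [440.9, 316.0, 224.9]
ee_rot: [-0.152, 0.988, -0.001, -0.001]
contact_force: [-0.3, 0.4, -4.7]
gripper_width: 27.2
grasp_force: 59.9
shift m [-0.0514 -0.3673  0.0004] turn [ 3.0000e-04 -2.9000e-03 -1.4444e+00] pos [440.9 316.  224.9] j [ 0.92  0.25 -0.2  -0.   -1.12 -2.19] F [-0.3  0.4 -4.7] t 9.25
```

```bash
python3 -m handwheel '[[-0.004,-0.03,0,0,0,-0.12,-1],[-0.010,-0.07,0,0,0,-0.28,-1],[-0.016,-0.115,0,0,0,-0.45,-1],[-0.022,-0.160,0,0,0,-0.63,-1],[-0.029,-0.205,0,0,0,-0.81,-1],[-0.035,-0.250,0,0,0,-0.98,-1],[-0.041,-0.295,0,0,-0.002,-1.15,-1],[-0.046,-0.33,0,0,-0.003,-1.3,-1],[-0.050,-0.355,0,0,-0.003,-1.4,-1],[-0.0515,-0.367,0,0,-0.003,-1.444,-1]]'; python3 -m handwheel '[[0,0,0,0,0,0,-1],[0,0,0,0,0,0,-1]]'; python3 -c "
from h import *
go([600,-19,180],100.2)"
```

```text
clock: 10.5
position: [600.0, -19.8, 223.0]
ee_rot: [0.767, -0.642, -0.002, 0.002]
contact_force: [0.4, 0.2, -4.7]
gripper_width: 27.5
grasp_force: 60.2
clock: 10.75
position: [600.0, -18.0, 224.7]
ee_rot: [0.767, -0.642, -0.001, 0.001]
contact_force: [-0.1, 0.3, -3.9]
gripper_width: 27.4
grasp_force: 60.1
shift m [0.0011 0.0001 0.0447] turn [ 0.0018  0.0005 -0.0005] pos [600.  -18.  224.7] j [ 0.24  0.35 -0.06 -0.   -1.16 -0.06] F [-0.1  0.3 -3.9] t 10.75
```

```bash
python3 -m handwheel '[[0.001,0,0.015,0,0,0,-1],[0.001,0,0.03,0,0,0,-1],[0.001,0,0.045,0,0,0,-1],[0.001,0,0.054,0,0,0,-1],[0.001,0,0.054,0,0,0,-1],[0.001,0,0.054,0,0,0,-1]]'; python3 - <<'E'
from h import *
T=[]
for n in("top","scene"):
    im,d=get_image(n); np.savez(f"{n}1.npz",im=im,d=d); u,v=proj(n,[600,-19,110])[0].round().astype(int); print(n,u,v)
    f,r=(6,33) if n=="top" else (4,48)
    T.append(cv2.resize(cv2.resize(im[v-r:v+r,u-r:u+r],None,fx=f,fy=f,interpolation=cv2.INTER_CUBIC),(396,396)))
cv2.imwrite("pics/fit.png",np.hstack(T))
print(read_state()["position"])
E
```

```text
clock: 11.5
position: [601.5, -19.3, 172.8]
ee_rot: [0.767, -0.641, 0.001, -0.001]
contact_force: [-0.7, 0.2, -4.5]
gripper_width: 27.3
grasp_force: 60.1
top 327 147
scene 314 245
[601.46246465 -19.27463455 172.97598991]
```

View pics/fit.png

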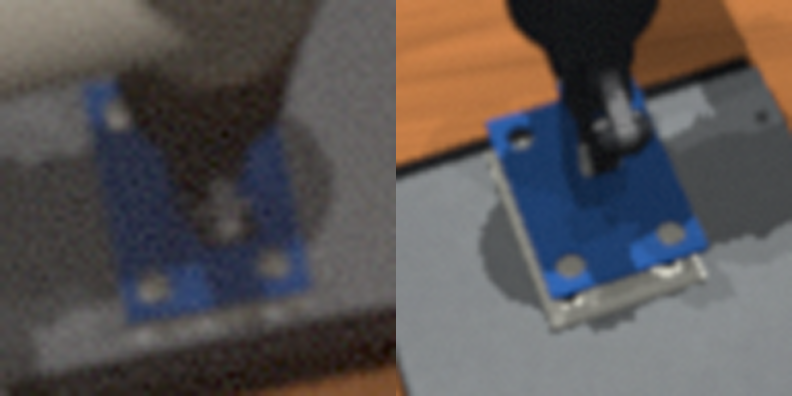

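The fit picture shows the mount's flange above the pad. In the top view its holes are at crop (118,115), (153,287) and (274,263); in the scene view they are at (520,137), (570,265) and (671,234).

```bash
cat > fit.py <<'E'
from h import *
from scipy.optimize import least_squares
from itertools import permutations
def fit(top,sc,ids_top,ids_sc,z0,H=np.array([(-44,-29),(44,-29),(44,29),(-44,29)])):
    def pts(p,ids): 
        c,s=np.cos(p[3]),np.sin(p[3]); h=H[ids]; return np.c_[p[0]+c*h[:,0]-s*h[:,1],p[1]+s*h[:,0]+c*h[:,1],np.full(len(h),p[2])]
    f=lambda p:np.r_[(proj("top",pts(p,ids_top))-top).ravel(),(proj("scene",pts(p,ids_sc))-sc).ravel()]
    r=least_squares(f,[600,-19,z0,np.radians(10.2)]); p=r.x.copy();p[3]=np.degrees(p[3]); print(p.round(2),"res px",r.fun.round(2))
E
python3 - <<'E'
from fit import *
# unit x ahead (up in top pic), y left. ids: 0=(-x,-y) near right,1 far right,2 far left,3 near left (top pic)
t=(np.array([(118,115),(153,287),(274,263)])+.5)/6-.5+[294,114]
s=(np.array([(124,137),(174,265),(275,234)])+.5)/4.125-.5+[266,197]
# scene looks back at robot: far(x+) is bottom, +y is right
fit(t,s,[2,3,0],[0,1,2],131)
P=onplane("top",t,131);print(P.round(1))
P=onplane("scene",s,131);print(P.round(1))
d=np.load("top1.npz")["d"];W=world("top",d)
X=W[...,:2]-[600.4,-19.2];m=(d>0)&(np.hypot(X[...,0],X[...,1])<55)&(W[...,2]>115)&(W[...,2]<145);print("flange z top",np.median(W[m][:,2]),m.sum())
d=np.load("scene1.npz")["d"];W=world("scene",d);X=W[...,:2]-[600.4,-19.2]
m=(d>0)&(np.hypot(X[...,0],X[...,1])<55)&(W[...,2]>115)&(W[...,2]<145);A=W[m];print("flange z scene",np.median(A[:,2]),m.sum())
c,*_=np.linalg.lstsq(np.c_[A[:,:2]-A[:,:2].mean(0),np.ones(len(A))],A[:,2],rcond=None);print("slope rad",c[:2])
# pad in the opening scene: pixel positions predicted vs detected dark rims
im=np.load("scene0.npz")["im"];O=np.array([600.4,-19.2]);a=np.radians(10.23);Rm=np.array([[np.cos(a),-np.sin(a)],[np.sin(a),np.cos(a)]])
g=cv2.cvtColor(im,cv2.COLOR_BGR2GRAY)
for h in [(-44,-29),(44,-29),(44,29),(-44,29)]:
    q=proj("scene",[*(O+Rm@np.array(h)),96])[0]; x,y=q.round().astype(int);w=255.-g[y-4:y+5,x-4:x+5];w=np.clip(w-np.median(w)-20,0,None);yy,xx=np.mgrid[y-4:y+5,x-4:x+5];c=np.array([(w*xx).sum(),(w*yy).sum()])/w.sum()
    print("rim",c.round(1),"pred",q.round(1),onplane("scene",[c],96).round(1))
E
```

```text
[600.82 -18.33 129.14  10.07] res px [ 0.58 -0.23  0.4  -0.03 -0.02  0.31  0.32  0.02  0.3   0.1   0.13 -0.19]
[[637.8  19.6 131. ]
 [551.9   3.7 131. ]
 [563.  -54.6 131. ]]
[[563.6 -55.4 131. ]
 [649.9 -39.9 131. ]
 [640.5  17.3 131. ]]
flange z top 131.84050056186027 527
flange z scene 131.35121021340763 964
slope rad [-0.00200665  0.00340136]
rim [295.7 237.3] pred [296.4 237.3] [[561.9 -57.1  96. ]]
rim [307.9 267.7] pred [308.3 267.9] [[648.3 -40.8  96. ]]
rim [331.5 259.7] pred [331.9 260.1] [[637.3  16.4  96. ]]
rim [318.4 230. ] pred [319.1 230.2] [[ 5.511e+02 -1.000e-01  9.600e+01]]
```

The mount's holes sit about (+1, +1.5) mm from the pad's, level to 0.3°, underside about 126 mm. I'll correct by that amount and lower 15 mm.

```bash
python3 -m handwheel '[[0.0013,0.0012,0.005,0,0,0,-1],[0.0013,0.0012,0.010,0,0,0,-1],[0.0013,0.0012,0.015,0,0,0,-1],[0.0013,0.0012,0.015,0,0,0,-1],[0.0013,0.0012,0.015,0,0,0,-1],[0.0013,0.0012,0.015,0,0,0,-1],[0.0013,0.0012,0.015,0,0,0,-1]]'; python3 - <<'E'
from h import *
T=[]
for n in("top","scene"):
    im,d=get_image(n); np.savez(f"{n}2.npz",im=im,d=d); u,v=proj(n,[600,-19,110])[0].round().astype(int)
    f,r=(6,33) if n=="top" else (4,48)
    T.append(cv2.resize(cv2.resize(im[v-r:v+r,u-r:u+r],None,fx=f,fy=f,interpolation=cv2.INTER_CUBIC),(396,396)))
    W=world(n,d);X=W[...,:2]-[600.4,-19.2];m=(d>0)&(np.hypot(X[...,0],X[...,1])<55)&(W[...,2]>104)&(W[...,2]<135);print(n,"flange top z",np.median(W[m][:,2]),m.sum())
cv2.imwrite("pics/fit2.png",np.hstack(T))
E
```

```text
clock: 12.48
position: [600.1, -20.8, 157.4]
ee_rot: [0.767, -0.641, 0.0, -0.001]
contact_force: [0.3, -0.2, -4.4]
gripper_width: 27.2
grasp_force: 60.1
top flange top z 116.53854535019592 503
scene flange top z 115.80992041610156 974
```

View pics/fit2.png

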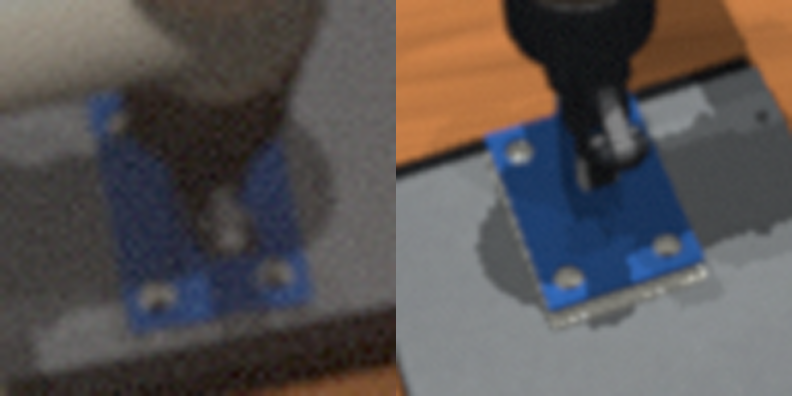

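The threaded holes now show in the mount's holes, at top crop (120,121), (157,296), (275,274) and scene crop (519,152), (569,278), (667,246). The flange top is at about 116 mm, a gap of about 15 mm.

```bash
python3 - <<'E'
from h import *
t=(np.array([(120,121),(157,296),(275,274)])+.5)/6-.5+[294,114]
s=(np.array([(123,152),(173,278),(271,246)])+.5)/4.125-.5+[266,197]
print((onplane("top",t,116)[:,:2]-[(638.4,16.8),(551.6,1.4),(562.7,-55.3)]).round(1))
print((onplane("scene",s,116)[:,:2]-[(561.9,-57.1),(648.3,-40.8),(637.3,16.4)]).round(1))
s=read_state();print(np.abs(s["joint_vel"]).max(),s["clock"],s["grasp_force"])
E
```

```text
[[ 1.   2. ]
 [-0.5  0.4]
 [-1.3 -0.2]]
[[ 2.   0.2]
 [ 1.2 -0.2]
 [ 1.9 -1. ]]
0.0011353768957437873 12.575 60.12627124786377
```

The offsets average under 1 mm (none over about 2 mm) and the arm is still, so I'm handing in.

```bash
python3 -c "
from bench import *
print(job_done())"
```

```text
the job is handed in; nothing more can be done
None
```

The job is handed in: the drawer is fully home, and the small blue mount is held level and still about 15 mm above the pad, with its holes within about 2 mm of the threaded ones. The hand-in gave no verdict, and I didn't re-measure the cheese, jar and sign, though nothing was moved near them.

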